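# Lay the drinking bottle in its cradle, free the jammed cage bolt and hold the gate ajar

## Robot

A 6-joint arm with a two-finger parallel gripper is mounted at the origin on the work surface. World frame = base frame: x ahead of the robot, y to its left, z up, the work surface at z = 0. Lengths are in mm, angles in degrees, forces in N, time in s.
With the tool pointing down it reaches from about 350 to 850 mm from the base axis. Payload 8.1 kg.
Tool frame: the origin (TCP) lies midway between the tips of the shut fingers; the grasp point (between the pads) lies 19 mm behind it (hold_point_z is the distance from the TCP to the grasp point, in mm); z points along the fingers, y is the direction in which the jaws open and shut (so a half turn about z gives the same grasp; the last joint's range is limited). The gripper opens to 85 mm and grips with 20 to 120 N. Pads are 22 mm wide; open, the fingers measure 114 mm over their backs; the gripper's body (76 mm by 85 mm) begins 54 mm behind the grasp point. The pads swing forward as they close: fully open they stand 13 mm farther back than shut.
Start: joints at [-71.299, 7.471, 85.268, -0, 87.261, -4.893], TCP at [240.176, -549.837, 231.292] pointing down, gripper open.
Joint ranges: [-169.43, 169.43], [-51.17, 129.36], [1.28, 143.12], [-76.62, 256.62], [0, 156.53], [-152.29, 152.29]. Speed limits (degrees/s): [136.94, 136.94, 159.86, 180, 180, 180].

## Interface

Orientations are given as [roll, pitch, yaw] about the fixed x, y, z axes, in that order (R = Rz(yaw) Ry(pitch) Rx(roll)).
In Python, from bench import sense, snapshot, camera_params, hand_in, hold_point_z gives the robot as it stands.
- The arm moves only by the tool servo_tool, never from a script. Its argument "motion" is a list of rows, each a list of 7 numbers: the finger opening in mm, from 0 to 85.4, then the shift along the tool's x, y, z in mm, then the turn, a rotation vector about the tool's x, y, z in rad. A call has 1 to 10 rows; each row shifts and turns the pose as measured when the row begins, along the tool's axes as they then stand; what a row does not reach is not made up. A row lasts 1/10 s, in which the tool goes at most 50 mm and 8.59 degrees, less where a joint would pass 70% of its speed; a pose out of reach is approached as far as the arm can. A call with a gripper value outside its range is refused whole. The fingers move at their own pace and stop on an object; "force" is the grip in N (left out, the last holds). Time passes only in rows, so rows that do not move let the fingers close. It gives the time, the measured TCP pose, the force and the opening at its end, in the units of the state.
- sense(): the state, without advancing time (a new reading comes with each control period).
- snapshot(name): name is "scene" or "top"; returns the picture (420x560x3 uint8, blue, green, red); there is no depth.
- camera_params(name): a dict with "fx", "fy", "cx", "cy" (pixels), "R" (3x3) and "t" (3): a world point X has camera coordinates R X + t. Camera axes: x right, y down, z forward; pixel columns grow to the right and rows downward; lengths in mm; the calibration is good to about 2 mm. A picture is of the moment at which its call begins. camera_params takes no time and is no camera call.
- hand_in(): hands the job in, once; it reports no verdict.
The state is a dict: "time": time; "joint_pos": joint angles; "qd": joint speeds; "joint_efforts": joint torques, N m; "tool_pos": TCP position; "tcp_rot": TCP orientation; "ft_force": force on the tool from outside, world axes, zero at the start; "wrist_torque": the same for the moment, N m; "finger_gap": finger opening in mm.
Only numpy, scipy, OpenCV 4.12 (cv2) and the standard library are available. Lean on these libraries where they do the work, as an engineer would, in place of code of your own. Each camera call takes 0.05 s, during which the arm holds its last target. There are 200 camera calls.

## Task

The drinking bottle with the orange cap stands in the way of the cage gate: first lay it on its side in the empty white cradle, without dropping it. Then unbolt the gate, lifting the bolt's sagging nose over the bent-up lip of its keeper as you draw it right back, pull the gate open against its closing spring and keep holding it ajar with a gap of about 90 mm: the job finishes with you still holding the gate, by its knob or frame. Leave the other bottle and everything else on the bench where it is.

Things in the scene. Friction and masses are not known exactly. Their poses are not given: they have to be found in the camera images.
- cage: Wire cage fixed to the bench, 190 mm high. Origin on the bench, below the gate's plane x = 0; +x points into the cage (the gate's outside faces -x), +y along the front from hinge side to bolt side, z up. The gate spans y -150 mm (hinge) to +50 mm, z 36 to 176 mm, 14 mm thick; the post with the keeper stands at y 53 to 78 mm.
- gate (a joint): Gate angle about its vertical hinge, rad: 0 shut, grows as it swings outwards (to cage -x, counter-clockwise from above), up to 1.5. The free edge is 200 mm from the hinge: 0.45 rad is a 90 mm gap. A spring pushes it shut: 0.24 Nm when shut, 0.5 Nm at 0.45 rad.
- gate_hinge (a point): Point on the gate's vertical hinge line at 150 mm height, fixed to the cage; axes as cage.
- bolt (a joint): How far the bolt is drawn, m: 0 shot home in the keeper, 0.042 fully drawn (towards the hinge). The pin is past the lip at 0.016, the nose out of the keeper at 0.026 and within the gate's edge from 0.031. It takes under 2 N and stays where it is left. Starts at 0 to 0.004.
- bolt_tilt (a joint): How far the bolt is tipped up, rad: 0 drooping at rest (nose 0.08 below level), 0.2 upper stop. It pivots about its rear barrel, 150 mm above the bench, 75 mm from the hinge line along the gate, 22 mm outside the gate's plane; with the bolt home the knob is 70 mm beyond that pivot, the nose end 155 mm. 140 g; it sinks back when let go.
- bolt_knob (a point): Middle of the grip on the bolt's knob: a 12 mm thick steel stem standing out along -x, away from the gate, 24 mm clear length, then a red 18 mm ball centred 22 mm further out. 52 mm outside the gate's plane, about 144 mm above the bench and 32 mm below the gate's top with the bolt home. +y runs along the bolt to its nose; x as cage with the gate shut.
- keeper_lip (a point): Middle of the top edge of the brass keeper's bent-up lip on the fixed post, 133.5 mm above the bench; axes as cage. The bolt's pin hangs behind it, so a straight pull jams. Raise the knob 8 to 9 mm from rest and keep it at that height through the whole pull (5 mm is the least; the upper stop comes at 9 to 14 mm). The keeper is closed above the bolt.
- bolt_nose (a point): Nose end of the steel bolt, on its axis (10 mm thick); axes as bolt_knob. A brass stop pin through the bolt, 12 mm before this end and 6 mm thick, reaches 9 mm below the bolt's underside.
- bottle: Pale plastic drinking bottle with a white band and an orange screw cap, standing upright in front of the gate; 148 mm tall, body 52 mm in diameter up to 105 mm, cap 33 mm in diameter from 126 mm up; 0.2 to 0.4 kg. Origin at the centre of its base, z along its axis to the cap.
- bottle_mid (a point): Point on the bottle's axis 56 mm from its base; axes as bottle.
- cradle: The empty white cradle, fixed to the bench; base 62 by 86 by 8 mm. Origin at the centre of its underside; y is the direction in which a bottle lies, z up. Two V-shaped saddles 8 mm thick at y = -24 and +24 mm, arms at 40 degrees, tops at 34 mm height, 46 mm wide over all.
- cradle_seat (a point): Where bottle_mid lies when the bottle rests in the cradle, either way round: 50 mm above the bench, midway between the saddles; y along the bottle, z up.
- spare: The other bottle, same size with a blue cap, lying in the second white cradle 90 mm or more away; leave it alone. Origin at the centre of its base, z to its cap.
- timer: Lime-green bench timer, 30 by 75 by 62 mm; bystander, origin under its centre.
- dishes: Stack of three clear dishes, 94 mm across, 44 mm high; bystander, origin under its centre.
- tube_rack: Blue rack of capped tubes, 70 by 160 by 68 mm; bystander, origin under its centre.
- beaker: Glass beaker, 76 mm across, 90 mm high; bystander, origin under its centre.
- phone: Phone in a teal case lying flat, 150 by 73 by 9 mm; bystander, origin under its centre.
Not all that is in view belongs to the job. What is shaped like the cradle but purple or red is not meant.

How it is judged (in metres and radians):
On the way, in this order (a step that is already met when the one before it is completed fails the run):
1. the bottle lies on its side in the empty cradle, let go (angle between bottle's own z axis and vertical between 1.45 and 1.69 rad and x of bottle_mid in the frame of cradle_seat between -0.006 and 0.006 m and y of bottle_mid in the frame of cradle_seat between -0.022 and 0.022 m and z of bottle_mid in the frame of cradle_seat between -0.005 and 0.005 m and linear speed of bottle below 0.03 m/s and contact force between bottle and the fingers below 0.1 N), for 0.2 s.
2. the bolt is lifted while it is being drawn, its pin over the keeper's lip (value of joint bolt between 0.009 and 0.024 m and value of joint bolt_tilt above 0.05 rad).
3. the bolt is drawn with the gate still shut (value of joint bolt above 0.03 m and value of joint gate below 0.15 rad).
4. the gate is pulled ajar (value of joint gate above 0.3 rad), for 0.1 s.
At the end, for the whole second after the job is handed in: The fingers still hold the gate (over 1 N) at rest, ajar 0.30 to 0.62 rad (60 to 122 mm gap), bolt drawn 30 mm or more, nothing else propping it; the bottle rests on its side in the empty cradle (7 deg; 6 mm across, 22 mm along, 5 mm in height), not touched by the fingers (all of step 1 and value of joint gate between 0.3 and 0.62 rad and velocity of joint gate between -0.05 and 0.05 rad/s and value of joint bolt above 0.03 m and contact force between gate and the fingers above 1 N and contact force between gate and bottle below 0.2 N and contact force between gate and spare below 0.2 N); the arm keeps its last pose, push and grip.
It fails at once if the other bottle is moved more than 20 mm (distance of spare from where it was at the start of the episode above 0.02 m).
It fails at once if a bystander on the bench is moved more than 30 mm (distance of any of timer, dishes, tube_rack, beaker, phone from where it was at the start of the episode above 0.03 m).
It fails at once if the bottle is dropped (falls at more than 0.7 m/s, untouched by the fingers) (linear speed of bottle above 0.7 m/s and contact force between bottle and the fingers below 0.05 N).
It also fails if it takes over 56 s, if anything falls off the work surface, if the arm or the gripper's body presses on something with over 40 N, if the wrist force passes 120 N, or if a joint passes its speed limit or range.

## Working session

There is one attempt and no reset: what is moved stays moved. The work goes in short steps, Python scripts to look and compute and a tool call to move; the robot and the scene stay as the last step left them, time stands still between calls to the robot, and variables do not carry over. Pictures are saved under pics/ and viewed, about 8 in all and at most 12, crops included, and the job is handed in when it is done.

Besides the shell and the picture viewer there is one more tool, called after "Call:" as name([rows], argument=value, ...), one row to a line, values as JSON. servo_tool: Moves the arm, as the interface text tells. Its arguments: {"type":"object","properties":{"motion":{"type":"array"},"force":{"type":"number"}},"required":["motion"]}

```bash
ls; mkdir -p pics; python3 - <<'E'
from bench import *
import cv2,numpy as np
for n in("scene","top"):
    cv2.imwrite(f"pics/{n}0.png",snapshot(n)); p=camera_params(n); print(n,p)
print(sense(),hold_point_z)
E
```

```text
pics
scene {'fx': 526.923615010739, 'fy': 526.923615010739, 'cx': 278.76916487555354, 'cy': 209.96471310890976, 'R': array([[ 0.06130658,  0.99811803, -0.00137912],
       [ 0.68266878, -0.04293892, -0.72946527],
       [-0.72815166,  0.04377954, -0.68401646]]), 't': array([   9.53909302, -251.47259354, 2268.57828372])}
top {'fx': 498.62179631292577, 'fy': 498.62179631292577, 'cx': 278.6813680010737, 'cy': 207.20608792152234, 'R': array([[ 0.03466224, -0.999398  ,  0.00147291],
       [-0.97704782, -0.03419694, -0.21025729],
       [ 0.21018108,  0.00584888, -0.97764498]]), 't': array([ -76.71733889,  517.12221233, 1559.85326849])}
{'time': 0.1, 'joint_pos': array([-7.12993829e+01,  7.51110714e+00,  8.53223054e+01, -7.34397534e-04,
        8.72605339e+01, -4.89146759e+00]), 'qd': array([ 0.06840801, -0.02323572, -0.27058987,  0.07662132, -0.03676948,
        0.02113403]), 'joint_efforts': array([ 1.17552798e-03, -5.70952070e+01, -5.01943016e+01, -2.92427139e-04,
        8.04346637e-03, -7.32440617e-05]), 'tool_pos': array([ 240.00991542, -549.37916181,  230.35295692]), 'tcp_rot': array([-1.79906333e+02, -7.27984201e-03,  2.35921144e+01]), 'ft_force': array([-0.00976122, -1.10868747, -0.0938799 ]), 'wrist_torque': array([ 0.04265874,  0.06572986, -0.0277391 ]), 'finger_gap': 85.28637733210476} 18.700000000000003
```

View pics/scene0.png

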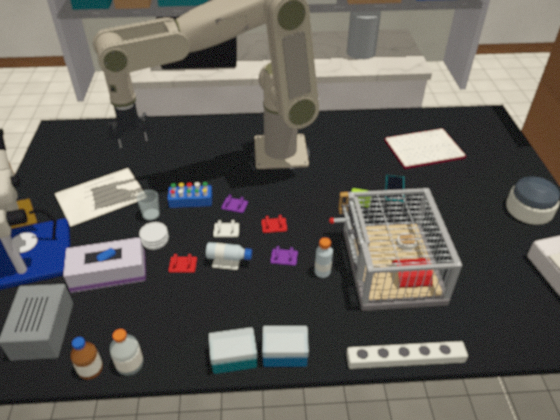

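View pics/top0.png

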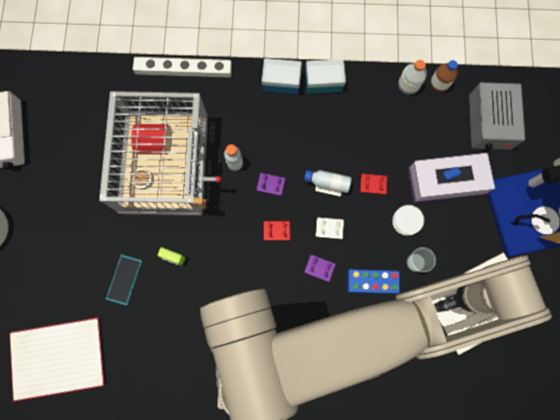

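The scene picture shows the orange-capped bottle at (323,257) in front of the gate. A second orange-capped bottle at (125,352) is far away among the reagents. The empty white cradle is at scene (227,228) / top (330,228). The other white one, at (330,185), holds the blue-capped spare, and the purple and red ones are decoys. The bolt's red ball is at top (217,179). I'll enlarge both views to confirm.

```bash
cat > h.py <<'E'
import cv2,numpy as np
from bench import *
P={n:camera_params(n) for n in("scene","top")}
def ray(n,u,v):
    p=P[n];d=p["R"].T@np.array([(u-p["cx"])/p["fx"],(v-p["cy"])/p["fy"],1]);return -p["R"].T@p["t"],d
def onz(n,uv,z):
    o,d=ray(n,*uv);return o+d*(z-o[2])/d[2]
def tri(a,b):
    A=np.zeros((3,3));B=np.zeros(3)
    for n,uv in(("scene",a),("top",b)):
        o,d=ray(n,*uv);d=d/np.linalg.norm(d);M=np.eye(3)-np.outer(d,d);A+=M;B+=M@o
    return np.linalg.solve(A,B)
def proj(n,X):
    p=P[n];c=p["R"]@np.asarray(X,float)+p["t"];return np.array([p["fx"]*c[0]/c[2]+p["cx"],p["fy"]*c[1]/c[2]+p["cy"]])
def blobs(img,lo,hi,roi,amin=8):
    x0,y0,x1,y1=roi;m=cv2.inRange(cv2.cvtColor(img[y0:y1,x0:x1],cv2.COLOR_BGR2HSV),lo,hi)
    n,l,s,c=cv2.connectedComponentsWithStats(m)
    return [(s[i,4],(c[i]+[x0,y0]).round(1),s[i,:4]+[x0,y0,0,0]) for i in range(1,n) if s[i,4]>=amin]
E
python3 - <<'E'
from h import *
s=cv2.imread("pics/scene0.png");t=cv2.imread("pics/top0.png")
c=lambda a,x,y,w,h,k:cv2.resize(a[y:y+h,x:x+w],None,fx=k,fy=k,interpolation=cv2.INTER_CUBIC)
cv2.imwrite("pics/tc.png",c(t,95,85,265,170,3));cv2.imwrite("pics/sc.png",c(s,200,170,266,150,3))
for n,im,roi in(("scene",s,(200,170,460,320)),("top",t,(90,80,360,250))):
    for nm,lo,hi in(("orange",(7,150,120),(18,255,255)),("red",(0,150,100),(6,255,255)),("white",(0,0,150),(179,60,255))):
        print(n,nm,[b for b in blobs(im,lo,hi,roi) if b[0]<800])
E
```

```text
scene orange [(np.int32(108), array([324.5, 242.2]), array([319, 237,  12,  12]))]
scene red [(np.int32(371), array([273.6, 224.3]), array([261, 215,  27,  18])), (np.int32(23), array([330.8, 219.9]), array([329, 217,   5,   7])), (np.int32(61), array([413. , 259.9]), array([401, 258,  24,   5])), (np.int32(85), array([419.8, 277.8]), array([416, 271,   9,  16])), (np.int32(86), array([427.3, 277.9]), array([423, 271,   9,  15])), (np.int32(8), array([399.4, 274.6]), array([399, 273,   2,   5])), (np.int32(87), array([404.1, 278.8]), array([400, 272,   9,  15])), (np.int32(89), array([411.9, 278.8]), array([408, 272,   9,  15]))]
scene white [(np.int32(77), array([344.2, 218.9]), array([334, 208,  17,  21])), (np.int32(359), array([226. , 229.2]), array([213, 220,  26,  17])), (np.int32(606), array([406.7, 241.4]), array([382, 223,  50,  36])), (np.int32(9), array([404.9, 222.8]), array([402, 222,   6,   3])), (np.int32(21), array([374.8, 229.5]), array([370, 229,  11,   2])), (np.int32(10), array([352. , 236.5]), array([351, 235,   3,   4])), (np.int32(42), array([352.6, 247.2]), ar
[... 1882 characters left out ...]
143,  17,   4])), (np.int32(14), array([201.9, 149.6]), array([201, 147,   3,   6])), (np.int32(11), array([135.3, 152.2]), array([134, 150,   4,   7])), (np.int32(54), array([229.2, 157.5]), array([225, 151,  12,  11])), (np.int32(121), array([202.2, 175.2]), array([198, 161,  17,  27])), (np.int32(10), array([113.3, 165.7]), array([110, 165,   7,   2])), (np.int32(537), array([331.4, 180.4]), array([312, 171,  39,  21])), (np.int32(24), array([121.5, 189.5]), array([119, 187,   6,   6])), (np.int32(95), array([327.5, 191.2]), array([316, 186,  25,  10])), (np.int32(16), array([200. , 194.8]), array([199, 192,   3,   6])), (np.int32(511), array([329.4, 227.7]), array([316, 218,  28,  21]))]
```

View pics/tc.png

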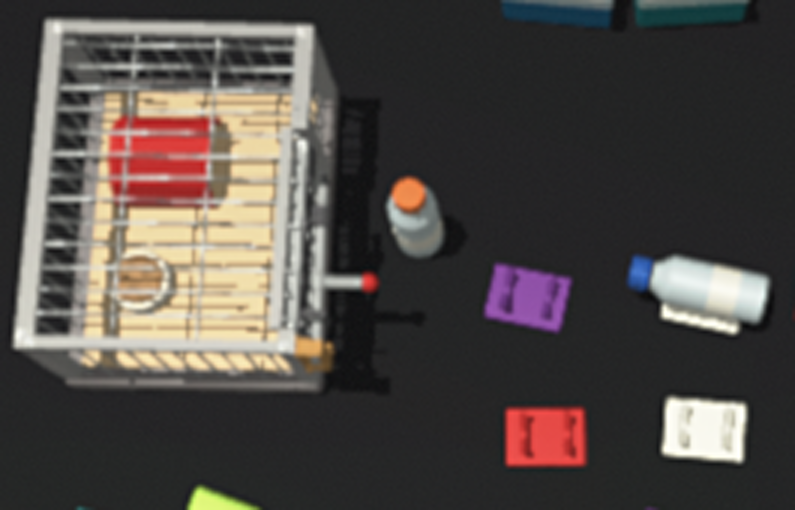

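View pics/sc.png

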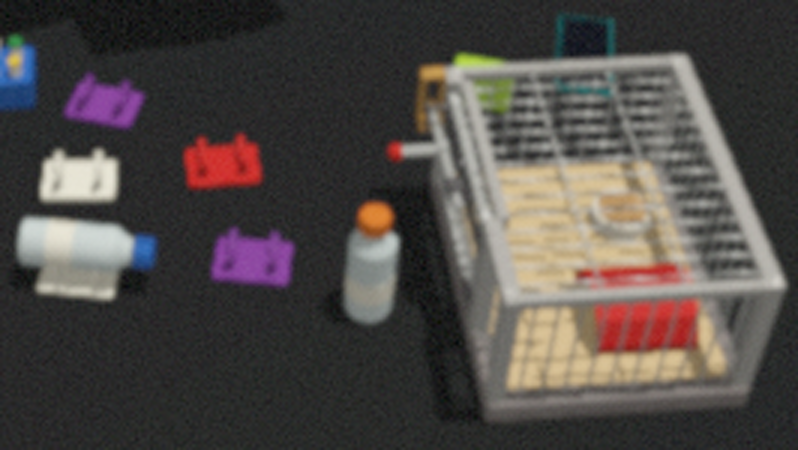

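Crops confirm both targets. The standing orange-capped bottle is at top-crop (417,215), next to the gate. The empty white cradle is at top-crop (705,430), and the spare with the blue cap lies in the other white cradle. The red ball is at top-crop (369,283) and the keeper at (315,352). Next I'll compute the positions.

```bash
python3 - <<'E'
from h import *
s=cv2.imread("pics/scene0.png");t=cv2.imread("pics/top0.png")
print("cap(c)",tri((324.5,242.2),(230.9,149.3)), onz("scene",(324.5,242.2),139),onz("top",(230.9,149.3),141))
print("ball",tri((330.8,219.9),(217.8,178.6)))
for n,im,roi in(("scene",s,(205,215,245,239)),("top",t,(310,205,350,245))):
    x0,y0,x1,y1=roi;m=cv2.inRange(cv2.cvtColor(im[y0:y1,x0:x1],cv2.COLOR_BGR2HSV),(0,0,110),(179,80,255))
    c=max(cv2.findContours(m,0,1)[0],key=cv2.contourArea);r=cv2.minAreaRect(c);b=cv2.boxPoints(r)+[x0,y0]
    W=np.array([onz(n,p,6) for p in b]);print(n,b.round(1).tolist(),W.round().tolist(),W.mean(0).round(1))
# base front edge / spare
for nm,u in(("spareBase",(352,184)),("purple",(270,185))): print(nm,onz("top",u,35).round())
# cage top front edge (z190)
print("edge scene",[onz("scene",u,190).round() for u in((350,193.3),(368.3,268.3))],"top",[onz("top",u,190).round() for u in((199.3,92.5),(199.3,95))])
print("keeper top",onz("top",(201,202),140).round())
c=lambda a,x,y,w,h,k:cv2.resize(a[y:y+h,x:x+w],None,fx=k,fy=k,interpolation=cv2.INTER_CUBIC)
cv2.imwrite("pics/gate.png",np.hstack([c(t,170,80,66,140,4),c(s,320,180,66,140,4)]))
E
```

```text
cap(c) [680.05550764  95.75804001 145.4507253 ] [674.09293194  95.90629676 139.        ] [681.64107094  97.22582332 141.        ]
ball [582.91073426 129.70594779 148.24285433]
scene [[213.0, 220.0], [239.0, 220.0], [239.0, 236.0], [213.0, 236.0]] [[412.0, -279.0, 6.0], [418.0, -183.0, 6.0], [500.0, -183.0, 6.0], [494.0, -277.0, 6.0]] [ 456.  -230.4    6. ]
top [[314.7, 236.6], [316.4, 216.7], [343.8, 219.0], [342.1, 238.9]] [[435.0, -181.0, 6.0], [502.0, -185.0, 6.0], [498.0, -276.0, 6.0], [430.0, -271.0, 6.0]] [ 466.3 -228.     6. ]
spareBase [ 611. -299.   35.]
purple [598. -27.  35.]
edge scene [array([501., 201., 190.]), array([834., 202., 190.])] top [array([847., 200., 190.]), array([839., 200., 190.])]
keeper top [509. 180. 140.]
```

View pics/gate.png

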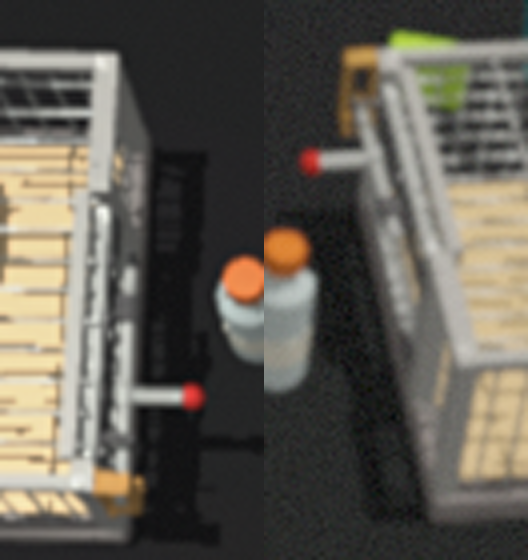

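Positions (mm):

| Item | x | y | z | Note |
|---|---|---|---|---|
| Bottle | 679 | 96 | – | |
| Empty cradle | 466 | -228 | – | yaw about -3° |
| Knob grip | 583 | 152 | 144 | gate plane y ≈ 204, cage +x = world +y |

I'll grip the bottle from -y with the tool leaning 60°, then tip it through 90° so the cap points to +y.

Call:
servo_tool([
  [80,0,0,0,0,0,-0.145],
  [80,0,0,0,0,0,-0.145],
  [80,0,0,0,0,0,-0.145],
  [80,0,0,0,0,0,-0.145],
  [80,0,0,0,0,0,-0.145],
  [80,0,0,0,0,0,-0.145],
  [80,0,0,0,0,0,-0.145],
  [80,0,0,0,0,0,-0.145],
], force=60)

```text
time: 0.9
tool_pos: [239.1, -546.7, 225.0]
tcp_rot: [-179.8, -0.6, 92.2]
ft_force: [-0.1, -0.9, 0.7]
finger_gap: 80.0
```

Call:
servo_tool([
  [80,30,25,0,0,0,0],
  [80,30,25,0,0,0,0],
  [80,30,25,0,0,0,0],
  [80,30,25,0,0,0,0],
  [80,30,25,0,0,0,0],
  [80,30,25,0,0,0,0],
  [80,30,25,0,0,0,0],
  [80,30,25,0,0,0,0],
  [80,30,25,0,0,0,0],
  [80,30,25,0,0,0,0],
])

```text
time: 1.9
tool_pos: [478.8, -226.3, 222.0]
tcp_rot: [-179.5, -0.9, 92.1]
ft_force: [0.5, -0.5, -0.1]
finger_gap: 80.1
```

Call:
servo_tool([
  [80,28,28.5,0,0,0,0],
  [80,28,28.5,0,0,0,0],
  [80,28,28.5,0,0,0,0],
  [80,28,28.5,0,0,0,0],
  [80,28,28.5,0,0,0,0],
  [80,28,28.5,0,0,0,0],
  [80,28,28.5,0,0,0,0.035],
])

```text
time: 2.6
tool_pos: [675.5, -12.2, 219.9]
tcp_rot: [-179.2, -1.0, 90.1]
ft_force: [-0.2, -0.7, 0.3]
finger_gap: 80.0
```

Call:
servo_tool([
  [80,0,0,0,0,0.14,0],
  [80,0,0,0,0,0.14,0],
  [80,0,0,0,0,0.14,0],
  [80,0,0,0,0,0.14,0],
  [80,0,0,0,0,0.14,0],
  [80,0,0,0,0,0.14,0],
  [80,0,0,0,0,0.14,0],
  [80,0,0,0,0,0.07,0],
  [80,0,0,0,0,0,0],
])

```text
time: 3.5
tool_pos: [678.6, 1.0, 217.0]
tcp_rot: [-178.3, -63.8, 89.5]
ft_force: [0.0, 0.1, -1.2]
finger_gap: 80.0
```

```bash
cat > st.py <<'E'
from h import *
from scipy.spatial.transform import Rotation as R
def st():
    s=sense();r=R.from_euler("xyz",s["tcp_rot"],degrees=True).as_matrix()
    print("t",round(s["time"],2),"p",s["tool_pos"].round(1),"x",r[:,0].round(2),"y",r[:,1].round(2),"z",r[:,2].round(2),"q",s["joint_pos"].round(),"F",s["ft_force"].round(1),"gap",round(s["finger_gap"],1))
    return s,r
def to(p):
    s,r=st();print("shift tool",(r.T@(np.array(p)-s["tool_pos"])).round(1))
E
python3 -c "
from st import *
to((679,115,45))"
```

```text
t 3.5 p [678.6   1.  217. ] x [0.   0.44 0.9 ] y [ 1.    0.02 -0.01] z [-0.02  0.9  -0.44] q [-29.  42.  65.  54. 108. -29.] F [ 0.   0.1 -1.2] gap 80.0
shift tool [-104.     4.6  178.2]
```

Call:
servo_tool([
  [80,-35,1.5,0,0,0,0],
  [80,-35,1.5,0,0,0,0],
  [80,-34,1.5,0,0,0,0],
  [80,0,0,30,0,0,0],
  [80,0,0,30,0,0,0],
  [80,0,0,20,0,0,0],
  [80,0,0,0,0,0,0],
])

```text
time: 4.2
tool_pos: [682.2, 27.0, 82.0]
tcp_rot: [-178.5, -62.6, 89.9]
ft_force: [0.4, -0.5, 0.0]
finger_gap: 80.0
```

```bash
python3 -c "
from st import *
to((679,115,45))
t=snapshot('top');s=snapshot('scene')
c=lambda a,x,y,w,h,k:cv2.resize(a[y:y+h,x:x+w],None,fx=k,fy=k,interpolation=cv2.INTER_CUBIC)
cv2.imwrite('pics/pre.png',np.hstack([c(t,190,110,100,130,4),c(s,260,190,100,130,4)]))
"
```

```text
t 4.2 p [682.2  27.   82. ] x [0.   0.46 0.89] y [ 1.    0.02 -0.01] z [-0.02  0.89 -0.46] q [-27.  50.  67.  52. 100. -37.] F [ 0.4 -0.5  0. ] gap 80.0
shift tool [ 7.6 -1.  95.2]
```

View pics/pre.png

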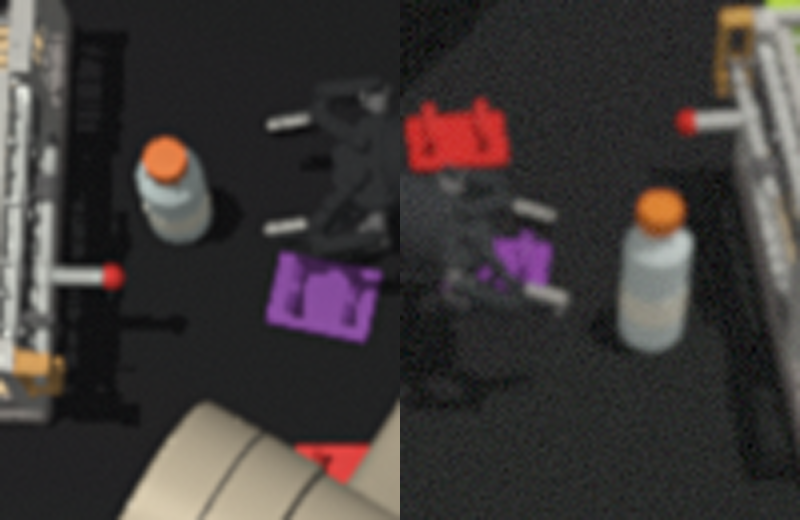

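The picture shows the open jaws (tips at crop (268,125) and (265,230)) straddling the bottle's line, with the bottle about 5 mm nearer the robot. I'll correct that as I advance.

Call:
servo_tool([
  [82,3,-3,25,0,0,0],
  [82,3,-3,25,0,0,0],
  [82,2,-1,25,0,0,0],
  [82,0,0,20,0,0,0],
  [82,0,0,0,0,0,0],
])

```text
time: 4.8
tool_pos: [680.4, 107.7, 53.3]
tcp_rot: [179.4, -62.0, 91.4]
ft_force: [-0.5, 0.1, -0.9]
finger_gap: 82.3
```

Call:
servo_tool([
  [40,0,0,0,0,0,0],
  [40,0,0,0,0,0,0],
  [40,0,0,0,0,0,0],
  [40,0,0,0,0,0,0],
  [40,0,0,0,0,0,0],
  [40,0,0,0,0,0,0],
], force=60)

```text
time: 5.4
tool_pos: [682.6, 103.1, 55.4]
tcp_rot: [178.9, -61.9, 91.6]
ft_force: [-1.2, 1.6, -0.8]
finger_gap: 50.0
```

```bash
python3 -c "
from st import *
st()"
```

```text
t 5.4 p [682.6 103.1  55.4] x [-0.01  0.47  0.88] y [1.   0.01 0.01] z [-0.01  0.88 -0.47] q [-22.  48.  73.  55.  92. -38.] F [-1.2  1.6 -0.8] gap 50.0
```

Call:
servo_tool([
  [70,0,0,0,0,0,0],
  [70,0,0,0,0,0,0],
  [70,0,-2,7,0,0,0],
  [70,0,-1,9,0,0,0],
  [40,0,0,2,0,0,0],
  [40,0,0,1,0,0,0],
  [40,0,0,0,0,0,0],
  [40,0,0,0,0,0,0],
  [40,0,0,0,0,0,0],
  [40,0,0,0,0,0,0],
], force=70)

```text
time: 6.4
tool_pos: [680.4, 120.6, 47.0]
tcp_rot: [178.6, -61.8, 91.8]
ft_force: [-0.0, -0.6, 0.4]
finger_gap: 51.0
```

```bash
python3 -c "
from st import *
st()"
```

```text
t 6.4 p [680.4 120.6  47. ] x [-0.02  0.47  0.88] y [1.   0.01 0.01] z [-0.    0.88 -0.47] q [-21.  48.  74.  56.  91. -38.] F [-0.  -0.6  0.4] gap 51.0
```

Call:
servo_tool([
  [40,9,0,-5,0,0,0],
  [40,18,0,-10,0,0,0],
  [40,22,0,-16,0,0,0],
  [40,22,0,-18,0,0,0],
  [40,22,0,-20,0,0,0],
  [40,20,0,-30,0,0,0],
  [40,18,0,-30,0,0,0],
])

```text
time: 7.1
tool_pos: [673.5, 71.6, 221.5]
tcp_rot: [-179.1, -61.9, 90.1]
ft_force: [1.3, -0.6, -4.0]
finger_gap: 50.4
```

```bash
python3 -c "
from st import *
st();t=snapshot('top');s=snapshot('scene')
for n,i in(('top',t),('scene',s)):print(n,blobs(i,(7,150,120),(18,255,255),(200,120,390,260)))
"
```

```text
t 7.1 p [673.5  71.6 221.5] x [-0.    0.47  0.88] y [ 1.    0.02 -0.01] z [-0.02  0.88 -0.47] q [-24.  35.  72.  55. 103. -28.] F [ 1.3 -0.6 -4. ] gap 50.4
top [(np.int32(119), array([242.6, 131.2]), array([237, 125,  12,  13]))]
scene [(np.int32(119), array([310.4, 200.2]), array([305, 195,  12,  12]))]
```

Call:
servo_tool([
  [40,-8,-12,-15,0,0,0],
  [40,-15,-22,-28,0,0,0],
  [40,-15,-22,-28,0,0,0],
  [40,-15,-22,-28,0,0,0],
  [40,-15,-22,-28,0,0,0],
  [40,-15,-22,-28,0,0,0],
  [40,-15,-22,-28,0,0,0],
  [40,-15,-22,-28,0,0,0],
  [40,-15,-22,-28,0,0,0],
  [40,-8,-11,-14,0,0,0],
])

```text
time: 8.2
tool_pos: [471.9, -221.5, 216.9]
tcp_rot: [-178.9, -62.0, 90.2]
ft_force: [-0.7, -0.5, -3.2]
finger_gap: 50.7
```

Call:
servo_tool([
  [40,0,0,0,0,-0.07,0],
  [40,0,0,0,0,-0.13,0],
  [40,0,0,0,0,-0.13,0],
  [40,0,0,0,0,-0.13,0],
  [40,0,0,0,0,-0.13,0],
  [40,0,0,0,0,-0.13,0],
  [40,0,0,0,0,-0.13,0],
  [40,0,0,0,0,-0.13,0],
  [40,0,0,0,0,-0.13,0],
  [40,0,0,0,0,-0.13,0],
])

```text
time: 9.2
tool_pos: [469.6, -220.3, 206.6]
tcp_rot: [-179.3, 10.7, 91.2]
ft_force: [0.5, 0.9, -4.0]
finger_gap: 50.7
```

```bash
python3 -c "
from st import *
st()"
```

```text
t 9.2 p [ 469.6 -220.3  206.6] x [-0.02  0.98 -0.19] y [ 1.    0.02 -0.01] z [-0.01 -0.19 -0.98] q [-24.  -8. 104. -10.  80. -23.] F [ 0.5  0.9 -4. ] gap 50.7
```

Call:
servo_tool([
  [40,0,0,-3,0,-0.12,0.02],
  [40,0,0,-3,0,-0.12,0.02],
  [40,0,0,0,0,-0.06,0.02],
  [40,0,0,0,0,0,0],
])

```text
time: 9.6
tool_pos: [468.8, -210.9, 208.5]
tcp_rot: [179.4, 28.5, 88.1]
ft_force: [-0.1, 0.1, -3.4]
finger_gap: 50.5
```

```bash
python3 -c "
from st import *
st()
t=snapshot('top');s=snapshot('scene')
for n,i in(('top',t),('scene',s)):print(n,blobs(i,(5,120,90),(20,255,255),(180,120,400,300)))
c=lambda a,x,y,w,h,k:cv2.resize(a[y:y+h,x:x+w],None,fx=k,fy=k,interpolation=cv2.INTER_CUBIC)
cv2.imwrite('pics/rot.png',np.hstack([c(t,280,150,100,130,4),c(s,180,150,100,130,4)]))
"
```

```text
t 9.6 p [ 468.8 -210.9  208.5] x [ 0.03  0.88 -0.48] y [ 1.   -0.03  0.01] z [-0.   -0.48 -0.88] q [-11. -10. 110. -29.  77.  -3.] F [-0.1  0.1 -3.4] gap 50.5
top [(np.int32(65), array([198.8, 200.9]), array([194, 198,  12,   7]))]
scene [(np.int32(71), array([253.8, 181.7]), array([251, 177,   7,  11])), (np.int32(90), array([342.2, 199.5]), array([339, 191,   9,  23])), (np.int32(11), array([398.4, 276.3]), array([398, 272,   2,   9]))]
```

View pics/rot.png

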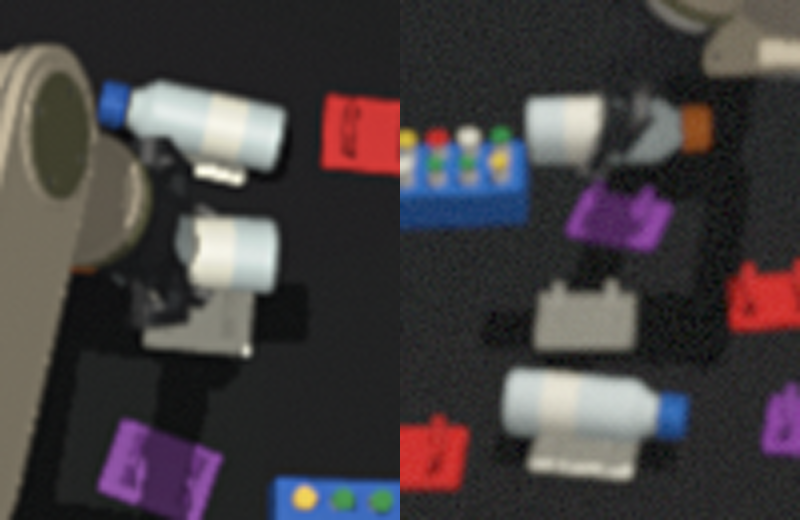

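The picture shows the bottle level in the jaws. In the right crop the base is at (527,130) and the cap end at (712,128). The empty cradle is below it, and the spare is undisturbed.

```bash
python3 -c "
from st import *
for z in(226,231):
  for u in((211.75,182.5),(258,182)): print(z,onz('scene',u,z).round(1))
  for u in((349.5,213.5),): print('top base',z,onz('top',u,z).round(1))
print('cradle scene base L/R', onz('scene',(213.8,235.5),6),onz('scene',(239,235.5),6))
print('cradle top corners bottom', onz('top',(316,237),6),onz('top',(342.5,238.5),6))
"
```

```text
226 [ 458.3 -262.8  226. ]
226 [ 465.5 -107.7  226. ]
top base 226 [ 471.3 -264.2  226. ]
231 [ 464.3 -262.2  231. ]
231 [ 471.4 -107.8  231. ]
top base 231 [ 470.3 -263.5  231. ]
cradle scene base L/R [ 492.0250198  -273.76587944    6.        ] [ 497.70035833 -183.33989271    6.        ]
cradle top corners bottom [ 433.90090009 -184.83040429    6.        ] [ 431.95619891 -272.2110557     6.        ]
```

Call:
servo_tool([
  [40,-10,-2,6,0,0,0],
  [40,-11,-2,6,0,0,0],
  [40,12,0,22,0,0,0],
  [40,14,0,26,0,0,0],
  [40,14,0,26,0,0,0],
  [40,14,0,26,0,0,0],
  [40,8,0,15,0,0,0],
  [40,4,0,7,0,0,0],
  [40,0,0,0,0,0,0],
])

```text
time: 10.6
tool_pos: [464.6, -252.1, 69.5]
tcp_rot: [178.9, 28.1, 86.9]
ft_force: [-0.2, 0.3, -3.8]
finger_gap: 50.4
```

```bash
python3 -c "
from st import *
to((465,-234.5,27))"
```

```text
t 10.6 p [ 464.6 -252.1   69.5] x [ 0.05  0.88 -0.47] y [ 1.   -0.04  0.02] z [-0.01 -0.47 -0.88] q [-16.  -0. 116. -32.  60.   2.] F [-0.2  0.3 -3.8] gap 50.4
shift tool [35.6 -1.1 29.2]
```

Call:
servo_tool([
  [40,15,0,-8,0,0,0],
  [40,8,0,14,0,0,0],
  [40,6,0,11,0,0,0],
  [40,3,0,5,0,0,0],
  [40,0,0,0,0,0,0],
])

```text
time: 11.1
tool_pos: [468.4, -238.5, 37.2]
tcp_rot: [178.5, 28.1, 86.5]
ft_force: [-0.7, 0.3, -3.2]
finger_gap: 50.5
```

```bash
python3 -c "
from st import *
to((465,-234.5,27))
t=snapshot('top');s=snapshot('scene')
c=lambda a,x,y,w,h,k:cv2.resize(a[y:y+h,x:x+w],None,fx=k,fy=k,interpolation=cv2.INTER_CUBIC)
cv2.imwrite('pics/low.png',np.hstack([c(t,300,170,65,85,6),c(s,190,190,65,85,6)]))
"
```

```text
t 11.1 p [ 468.4 -238.5   37.2] x [ 0.05  0.88 -0.47] y [ 1.   -0.05  0.02] z [-0.   -0.47 -0.88] q [-14.   3. 116. -33.  58.   6.] F [-0.7  0.3 -3.2] gap 50.5
shift tool [ 8.1 -3.8  7.1]
```

View pics/low.png

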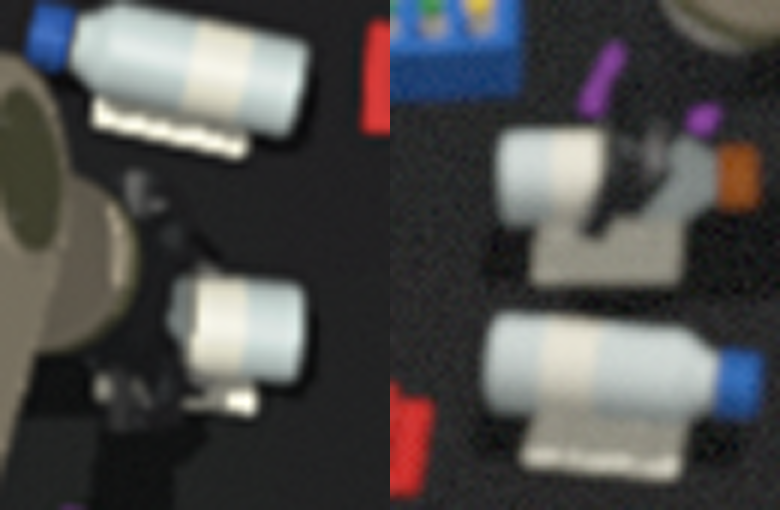

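The bottle sits just above the empty cradle, with its base overhang (crop 498 against 532) like the spare's (485 against 522). I'll lower it the rest of the way.

Call:
servo_tool([
  [40,3,-2,3,0,0,0],
  [40,2,-1,3,0,0,0],
  [40,1,-0.5,2,0,0,0],
  [40,1,0,2,0,0,0],
])

```text
time: 11.6
tool_pos: [466.7, -237.5, 27.4]
tcp_rot: [178.3, 28.2, 86.4]
ft_force: [-14.7, 16.3, 30.0]
finger_gap: 50.7
```

```bash
python3 -c "
from st import *
to((465,-234.5,27))"
```

```text
t 11.6 p [ 466.7 -237.5   27.4] x [ 0.06  0.88 -0.47] y [ 1.   -0.05  0.03] z [ 0.   -0.47 -0.88] q [-14.   4. 117. -33.  56.   7.] F [-14.7  16.3  30. ] gap 50.7
shift tool [ 2.7 -1.9 -1.1]
```

Call:
servo_tool([
  [40,-0.5,-1.5,-1,0,0,0],
  [40,0,0,0,0,0,0],
])

```text
time: 11.8
tool_pos: [465.4, -237.3, 28.8]
tcp_rot: [178.3, 28.3, 86.4]
ft_force: [0.7, -0.7, -3.5]
finger_gap: 51.0
```

Call:
servo_tool([
  [54,0,0,0,0,0,0],
  [58,0,0,0,0,0,0],
  [64,0,0,0,0,0,0],
  [68,0,0,0,0,0,0],
  [68,0,0,0,0,0,0],
])

```text
time: 12.3
tool_pos: [467.0, -238.0, 30.2]
tcp_rot: [178.1, 28.3, 86.4]
ft_force: [0.1, -1.0, -0.4]
finger_gap: 68.3
```

```bash
python3 -c "
from st import *
st()"
```

```text
t 12.3 p [ 467.  -238.    30.2] x [ 0.06  0.88 -0.47] y [ 1.   -0.05  0.03] z [ 0.   -0.48 -0.88] q [-14.   4. 117. -33.  57.   7.] F [ 0.1 -1.  -0.4] gap 68.3
```

Call:
servo_tool([
  [68,0,0,-8,0,0,0],
  [68,0,0,-15,0,0,0],
  [68,0,0,-25,0,0,0],
  [68,0,0,-40,0,0,0],
  [68,0,0,-45,0,0,0],
  [68,0,0,-45,0,0,0],
  [68,0,0,-30,0,0,0],
])

```text
time: 13.0
tool_pos: [461.9, -135.1, 216.9]
tcp_rot: [178.7, 28.1, 86.5]
ft_force: [0.6, -0.3, 0.3]
finger_gap: 67.9
```

```bash
python3 -c "
from st import *
to((583,144,250))
t=snapshot('top');s=snapshot('scene')
c=lambda a,x,y,w,h,k:cv2.resize(a[y:y+h,x:x+w],None,fx=k,fy=k,interpolation=cv2.INTER_CUBIC)
cv2.imwrite('pics/laid.png',np.hstack([c(t,300,170,65,85,6),c(s,190,190,65,85,6)]))
for u,n in(((199,0),0),): pass
print('orange',blobs(s,(5,120,90),(20,255,255),(200,190,270,260)),'red',blobs(t,(0,150,100),(6,255,255),(205,165,230,195)),blobs(s,(0,150,100),(6,255,255),(320,205,345,235)))
"
```

```text
t 13.0 p [ 461.9 -135.1  216.9] x [ 0.05  0.88 -0.47] y [ 1.   -0.05  0.02] z [-0.01 -0.47 -0.88] q [ -2. -12. 110. -28.  82.   6.] F [ 0.6 -0.3  0.3] gap 67.9
shift tool [ 236.6  107.4 -161.6]
orange [(np.int32(62), array([248.2, 220.5]), array([245, 216,   7,  10]))] red [] [(np.int32(21), array([331. , 220.2]), array([329, 217,   5,   7]))]
```

View pics/laid.png

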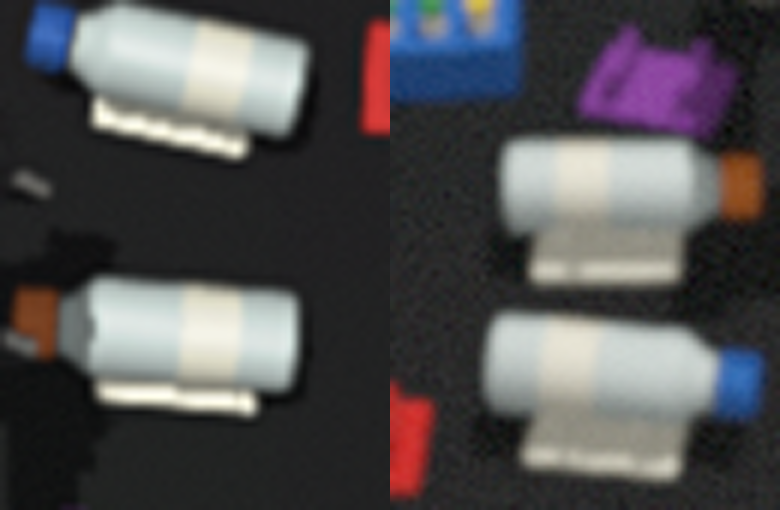

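The bottle lies level in the saddles like the spare; in the right crop it runs from 502 to the cap end at 762, above cradle 530–684. I'll check its y numerically.

```bash
python3 -c "
from st import *
y=[onz('scene',(190+(u-390)/6,190+v/6),z)[1].round(1) for u,v,z in((502,185,50),(762,185,50),(530,272,6),(684,272,6))]
print(y)
y=[onz('top',(300+u/6,170+v/6),z)[1].round(1) for u,v,z in((299,340,50),(12,320,50),(95,395,8),(258,408,8))]
print(y)
"
```

```text
[np.float64(-289.2), np.float64(-134.4), np.float64(-275.5), np.float64(-183.3)]
[np.float64(-290.0), np.float64(-135.7), np.float64(-184.1), np.float64(-273.6)]
```

Bottle mid is at y ≈ -230 and the cradle centre at ≈ -229, so step 1 is met. Now the bolt.

Call:
servo_tool([
  [45,0,0,-10,0,0.13,0],
  [45,0,0,-10,0,0.13,0],
  [45,0,0,-10,0,0.13,-0.02],
  [45,0,0,-5,0,0.13,-0.02],
  [45,0,0,0,0,0.13,-0.02],
  [45,0,0,0,0,0.11,0],
])

```text
time: 13.7
tool_pos: [464.9, -118.8, 255.1]
tcp_rot: [178.0, -16.7, 92.1]
ft_force: [-0.8, -0.1, 0.1]
finger_gap: 45.1
```

```bash
python3 -c "
from st import *
to((583,153,250))"
```

```text
t 13.7 p [ 464.9 -118.8  255.1] x [-0.03  0.96  0.29] y [1.   0.03 0.03] z [ 0.03  0.29 -0.96] q [-32.  -7.  99.  15.  96. -33.] F [-0.8 -0.1  0.1] gap 45.1
shift tool [254.6 124.9  86.2]
```

Call:
servo_tool([
  [45,20,10,7,0,0,0.02],
  [45,32,15.5,11,0,0,0.02],
  [45,32,15.5,11,0,0,0],
  [45,32,15.5,11,0,0,0],
  [45,32,15.5,11,0,0,0],
  [45,32,15.5,11,0,0,0],
  [45,32,15.5,11,0,0,0],
  [45,28,13,9,0,0,0],
  [45,0,0,0,0,0,0],
])

```text
time: 14.6
tool_pos: [586.2, 133.5, 240.5]
tcp_rot: [179.4, -17.2, 88.2]
ft_force: [-0.2, 0.2, -0.1]
finger_gap: 45.1
```

```bash
python3 -c "
from st import *
to((583,157,127))
t=snapshot('top');s=snapshot('scene')
print('red',blobs(t,(0,150,90),(6,255,255),(205,165,230,195),3),blobs(s,(0,150,90),(6,255,255),(320,205,345,235),3))
"
```

```text
t 14.6 p [586.2 133.5 240.5] x [0.03 0.96 0.3 ] y [ 1.   -0.03  0.01] z [ 0.02  0.29 -0.96] q [-2.  5. 89. 17. 86. -2.] F [-0.2  0.2 -0.1] gap 45.1
shift tool [-11.1  -5.2 115.3]
red [] [(np.int32(23), array([330.8, 220.1]), array([329, 217,   5,   7]))]
```

Call:
servo_tool([
  [45,-11,-4,0,0,0,-0.03],
  [45,0,0,25,0,0,0],
  [45,0,0,25,0,0,0],
  [45,0,0,20,0,0,0],
  [45,0,0,0,0,0,0],
])

```text
time: 15.2
tool_pos: [581.3, 134.2, 167.7]
tcp_rot: [178.9, -16.9, 89.7]
ft_force: [-0.4, -0.4, -0.4]
finger_gap: 44.8
```

```bash
python3 -c "
from st import *
to((583,157.5,126))
t=snapshot('top');s=snapshot('scene')
c=lambda a,x,y,w,h,k:cv2.resize(a[y:y+h,x:x+w],None,fx=k,fy=k,interpolation=cv2.INTER_CUBIC)
cv2.imwrite('pics/knob.png',np.hstack([c(t,180,140,65,85,6),c(s,305,175,65,85,6)]))
"
```

```text
t 15.2 p [581.3 134.2 167.7] x [0.01 0.96 0.29] y [ 1.   -0.01  0.02] z [ 0.02  0.29 -0.96] q [-2.  6. 95. 17. 79. -5.] F [-0.4 -0.4 -0.4] gap 44.8
shift tool [10.2  0.7 46.7]
```

View pics/knob.png

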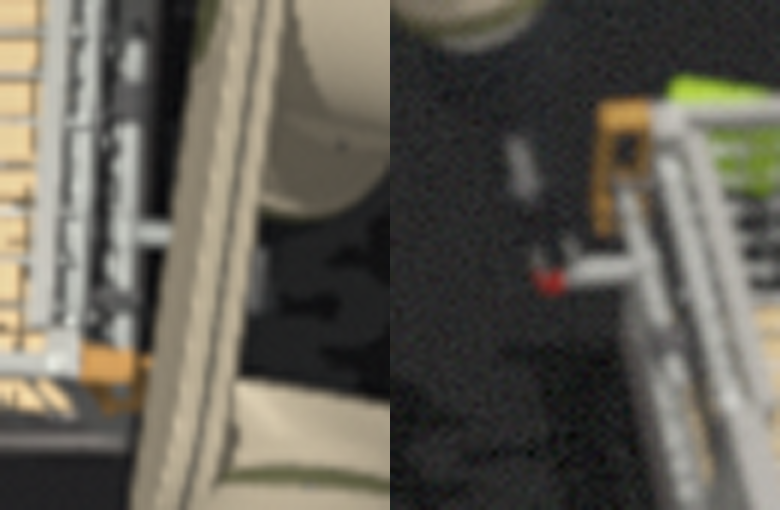

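The right crop shows the near finger at (555,260) just above the ball at (550,283) and the other finger at (520,165) beyond, so the stem lies between them. I'll shift 10 mm towards the gate and go down.

Call:
servo_tool([
  [45,10.5,1,0,0,0,0],
  [45,0,0.5,16,0,0,0],
  [45,0,0,16,0,0,0],
  [45,0,0,12,0,0,0],
  [45,0,0,0,0,0,0],
])

```text
time: 15.8
tool_pos: [588.7, 157.3, 133.4]
tcp_rot: [178.2, -16.9, 89.7]
ft_force: [0.0, -1.3, -0.7]
finger_gap: 45.0
```

```bash
python3 -c "
from st import *
to((583,157.5,126))"
```

```text
t 15.8 p [588.7 157.3 133.4] x [0.   0.96 0.29] y [ 1.   -0.01  0.03] z [ 0.03  0.29 -0.96] q [ 0.  9. 96. 18. 74. -4.] F [ 0.  -1.3 -0.7] gap 45.0
shift tool [-2.  -5.9  6.9]
```

Call:
servo_tool([
  [45,-2,-5.5,6,0,0,0],
  [30,0,0,1,0,0,0],
  [20,0,0,0,0,0,0],
  [5,0,0,0,0,0,0],
  [5,0,0,0,0,0,0],
  [5,0,0,0,0,0,0],
  [5,0,0,0,0,0,0],
], force=40)

```text
time: 16.5
tool_pos: [582.1, 158.0, 124.8]
tcp_rot: [178.3, -16.9, 89.8]
ft_force: [0.5, 1.7, -1.7]
finger_gap: 10.4
```

```bash
python3 -c "
from st import *
to((583,157.5,126))
s=snapshot('scene')
c=lambda a,x,y,w,h,k:cv2.resize(a[y:y+h,x:x+w],None,fx=k,fy=k,interpolation=cv2.INTER_CUBIC)
cv2.imwrite('pics/grip.png',c(s,305,175,65,85,6))
"
```

```text
t 16.5 p [582.1 158.  124.8] x [0.   0.96 0.29] y [ 1.   -0.01  0.03] z [ 0.03  0.29 -0.96] q [ 0.  9. 97. 18. 73. -4.] F [ 0.5  1.7 -1.7] gap 10.4
shift tool [-0.1  1.  -1.3]
```

View pics/grip.png

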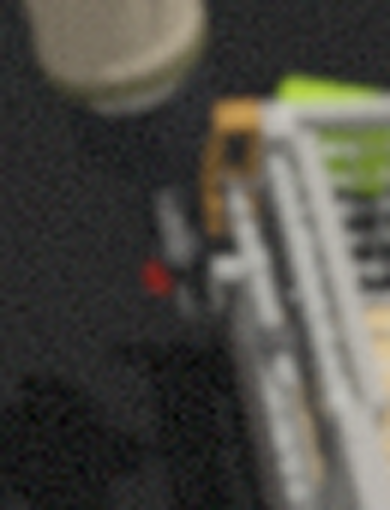

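The fingers are on the stem (gap 10.4, ball at crop (158,278) just outside them). Lifting.

Call:
servo_tool([
  [5,1,0,-3,0,0,0],
  [5,1,0,-3,0,0,0],
  [5,0.5,0,-2,0,0,0],
], force=60)

```text
time: 16.85
tool_pos: [580.3, 158.1, 131.7]
tcp_rot: [178.6, -16.9, 89.7]
ft_force: [-1.9, 4.5, -1.6]
finger_gap: 10.1
```

```bash
python3 -c "
from st import *
st()"
```

```text
t 16.85 p [580.3 158.1 131.7] x [0.   0.96 0.29] y [ 1.   -0.01  0.02] z [ 0.03  0.29 -0.96] q [ 0.  8. 97. 18. 74. -4.] F [-1.9  4.5 -1.6] gap 10.1
```

Call:
servo_tool([
  [5,1.2,0,-1.5,0,0,0],
  [5,0,3,0,0,0,0],
  [5,0,5,0,0,0,0],
])

```text
time: 17.15
tool_pos: [588.1, 158.5, 134.2]
tcp_rot: [178.6, -16.9, 89.8]
ft_force: [-1.2, 1.0, -4.9]
finger_gap: 9.6
```

```bash
python3 -c "
from st import *
st()"
```

```text
t 17.15 p [588.1 158.5 134.2] x [0.   0.96 0.29] y [ 1.   -0.01  0.02] z [ 0.03  0.29 -0.96] q [ 0.  9. 95. 17. 75. -4.] F [-1.2  1.  -4.9] gap 9.6
```

Call:
servo_tool([
  [5,0,4,0.7,0,0,0],
  [5,0,4,0.2,0,0,0],
  [5,0,4,0.1,0,0,0],
])

```text
time: 17.45
tool_pos: [601.5, 158.7, 133.3]
tcp_rot: [178.6, -16.9, 89.8]
ft_force: [-1.0, 1.4, -4.7]
finger_gap: 10.4
```

```bash
python3 -c "
from st import *
st()"
```

```text
t 17.45 p [601.5 158.7 133.3] x [0.   0.96 0.29] y [ 1.   -0.01  0.02] z [ 0.03  0.29 -0.96] q [ 0. 11. 93. 17. 75. -4.] F [-1.   1.4 -4.7] gap 10.4
```

Call:
servo_tool([
  [5,0,4.5,0.2,0,0,0],
  [5,0,4.5,0.2,0,0,0],
  [5,0,4,0.2,0,0,0],
  [5,0,3,0.1,0,0,0],
])

```text
time: 17.85
tool_pos: [619.1, 158.8, 132.5]
tcp_rot: [178.6, -16.9, 89.8]
ft_force: [-1.6, 1.2, -4.8]
finger_gap: 10.2
```

```bash
python3 -c "
from st import *
st()"
```

```text
t 17.85 p [619.1 158.8 132.5] x [0.   0.96 0.29] y [ 1.   -0.01  0.02] z [ 0.03  0.29 -0.96] q [ 0. 14. 90. 17. 75. -4.] F [-1.6  1.2 -4.8] gap 10.2
```

Drawn about 37 mm without jamming. A last bit of draw, then swing the gate about its hinge at roughly (727, 204).

Call:
servo_tool([
  [5,0,2.5,0,0,0,0],
  [5,0,0.5,0,0,0,0],
])

```text
time: 18.05
tool_pos: [621.6, 158.7, 131.9]
tcp_rot: [178.8, -16.9, 89.8]
ft_force: [-6.4, 0.5, -2.9]
finger_gap: 9.8
```

Call:
servo_tool([
  [5,-2.5,1.1,-0.8,0.007,0,-0.024],
  [5,-5,2.2,-1.5,0.015,0,-0.048],
  [5,-5,2.2,-1.5,0.015,0,-0.048],
  [5,-5,2.2,-1.5,0.015,0,-0.048],
])

```text
time: 18.45
tool_pos: [630.4, 143.0, 132.3]
tcp_rot: [178.8, -16.8, 100.3]
ft_force: [-0.9, 3.4, -6.0]
finger_gap: 9.8
```

```bash
python3 -c "
from st import *
st()"
```

```text
t 18.45 p [630.4 143.  132.3] x [-0.17  0.94  0.29] y [0.98 0.17 0.02] z [-0.03  0.29 -0.96] q [ -1.  18.  85.  17.  79. -15.] F [-0.9  3.4 -6. ] gap 9.8
```

Call:
servo_tool([
  [5,-5.5,2.3,-1.6,0.015,0,-0.048],
  [5,-5.5,2.3,-1.6,0.015,0,-0.048],
  [5,-5.5,2.3,-1.6,0.015,0,-0.048],
  [5,-5.5,2.3,-1.6,0.015,0,-0.048],
  [5,-5.5,2.3,-1.6,0.012,0,-0.035],
  [5,0,0,0,0,0,0],
])

```text
time: 19.05
tool_pos: [650.8, 121.3, 132.0]
tcp_rot: [178.8, -16.9, 114.8]
ft_force: [-3.6, 4.3, -4.4]
finger_gap: 10.1
```

```bash
python3 -c "
from st import *
s,r=st()
print('est angle deg',[np.degrees(np.arctan2(*(np.array([h,204.])-s['tool_pos'][:2])[::-1])-np.arctan2(204-158.7,h-621.6)).round(1) for h in(724,730)])
t=snapshot('top');i=snapshot('scene')
c=lambda a,x,y,w,h,k:cv2.resize(a[y:y+h,x:x+w],None,fx=k,fy=k,interpolation=cv2.INTER_CUBIC)
cv2.imwrite('pics/open.png',np.hstack([c(t,170,80,100,130,4),c(i,290,170,100,130,4)]))
"
```

```text
t 19.05 p [650.8 121.3 132. ] x [-0.4   0.87  0.29] y [0.91 0.41 0.02] z [-0.1   0.27 -0.96] q [ -2.  25.  76.  16.  85. -29.] F [-3.6  4.3 -4.4] gap 10.1
est angle deg [np.float64(24.6), np.float64(23.6)]
```

View pics/open.png

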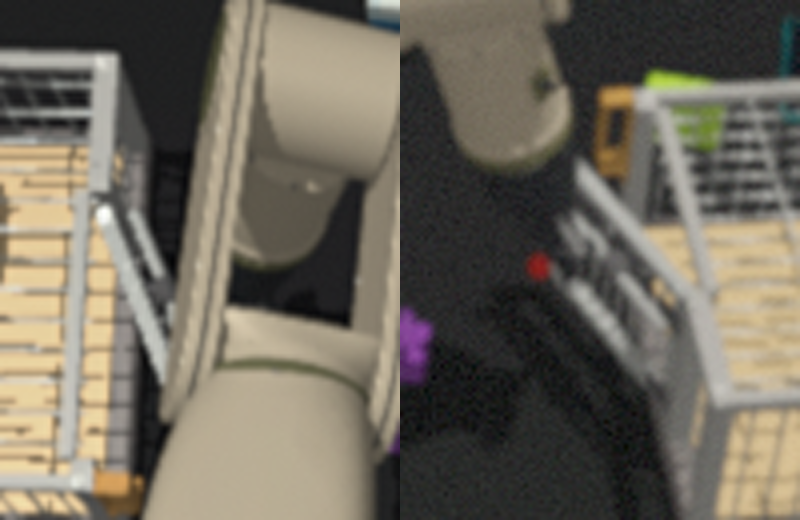

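The gate is open about 24° (top-crop edge (105,212)→(165,375)), with the ball held at scene-crop (538,266). I'll do a rest check, a bottle check, then hand in.

```bash
python3 -c "
from st import *
for k in range(4): i=snapshot('scene')
s,r=st();print(s['qd'].round(2));print('bottle cap',blobs(i,(5,120,90),(20,255,255),(200,190,270,260)))
hand_in()"
```

```text
t 19.35 p [650.4 121.7 132.1] x [-0.4   0.87  0.29] y [0.91 0.41 0.02] z [-0.1   0.27 -0.96] q [ -2.  25.  77.  16.  85. -29.] F [-1.7  4.6 -3.7] gap 10.3
[ 0.15  0.06  0.06  0.02 -0.04  0.14]
bottle cap [(np.int32(59), array([248.4, 220.6]), array([245, 216,   7,  10]))]
the job is handed in; nothing more can be done
```

I handed the job in at 19.4 s, with the bottle laid in the empty cradle and the gripper holding the gate open by its bolt knob. No verdict is reported, so these are my own last checks:

- **Bottle:** I gripped it, tipped it level and set it in the empty white cradle. Measured after release, its middle was about 1 mm off the cradle centre along its length. The cap had moved only about 0.2 pixels by hand-in.
- **Bolt:** I raised the knob about 8–9 mm and drew it about 39 mm, up to its end stop, without jamming.
- **Gate:** By arm geometry it stands open about 24° (0.42–0.43 rad, roughly an 85 mm gap). The arm was at rest, and the force along the pull matched the spring at about 5 N.
- **Other items:** The spare hadn't moved when I last saw it, just after the bottle was laid down. I did not measure the bystanders.

Three things did not go quite as planned:

- **First bottle grip:** It sat near the fingertips, so I let go and gripped again deeper.
- **Lowering the bottle:** It pressed on the cradle with about 30 N for a moment, so I raised it slightly before letting go.
- **Calibration:** Different views put the bottle's position up to 7 mm apart. I corrected for that on the approach.

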